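Check the dosing syringes and reject the one that sticks

TASK

Press the plunger of each of the four dosing syringes in the sloping rack through its stroke. Leave those that slide smoothly standing in the rack with their plungers fully home; take the one that sticks part-way, its plunger left pressed in as far as it went, and lay it down flat in the yellow reject tray without dropping it. Do not disturb the squeeze bottle, the tape roll or the plastic beaker.

Things in the scene. Friction and masses are not known exactly. Their poses are not given: they have to be found in the camera images.
- barrel_a (a point): Syringe A, 100 g: opaque white barrel, 32 mm in diameter, 14 mm wide nose. Point on its axis, 65 mm from the nose tip, 64 mm below the barrel's upper rim: grip across the barrel here. Own z: along the syringe to the thumb rest; own y: along the rack's row while it stands there. Two wings at the rim reach 25 mm along own +x and -x, so grip along y.
- thumb_a (a point): Centre of the outer face of the blue thumb rest (disc 30 mm in diameter, 6 mm thick, on a 13 mm rod) of syringe A's plunger; moves with it. Own z points out along the syringe axis. 177 mm from the nose tip with the plunger fully out, 141 mm with it fully home.
- plunger_a (a joint): How far syringe A's plunger is pushed in, in m: 0 fully out, 0.036 fully home (thumb rest still 12 mm proud of the rim). A sound one slides home at about 5 N and stays where left; the one that sticks moves as easily at first, then stops dead about 14 mm short of home (near 0.022).
- barrel_b (a point): Syringe B, 100 g: opaque white barrel, 32 mm in diameter, 14 mm wide nose. Point on its axis, 65 mm from the nose tip, 64 mm below the barrel's upper rim: grip across the barrel here. Own z: along the syringe to the thumb rest; own y: along the rack's row while it stands there. Two wings at the rim reach 25 mm along own +x and -x, so grip along y.
- thumb_b (a point): Centre of the outer face of the blue thumb rest (disc 30 mm in diameter, 6 mm thick, on a 13 mm rod) of syringe B's plunger; moves with it. Own z points out along the syringe axis. 177 mm from the nose tip with the plunger fully out, 141 mm with it fully home.
- plunger_b (a joint): How far syringe B's plunger is pushed in, in m: 0 fully out, 0.036 fully home (thumb rest still 12 mm proud of the rim). A sound one slides home at about 5 N and stays where left; the one that sticks moves as easily at first, then stops dead about 14 mm short of home (near 0.022).
- barrel_c (a point): Syringe C, 100 g: opaque white barrel, 32 mm in diameter, 14 mm wide nose. Point on its axis, 65 mm from the nose tip, 64 mm below the barrel's upper rim: grip across the barrel here. Own z: along the syringe to the thumb rest; own y: along the rack's row while it stands there. Two wings at the rim reach 25 mm along own +x and -x, so grip along y.
- thumb_c (a point): Centre of the outer face of the blue thumb rest (disc 30 mm in diameter, 6 mm thick, on a 13 mm rod) of syringe C's plunger; moves with it. Own z points out along the syringe axis. 177 mm from the nose tip with the plunger fully out, 141 mm with it fully home.
- plunger_c (a joint): How far syringe C's plunger is pushed in, in m: 0 fully out, 0.036 fully home (thumb rest still 12 mm proud of the rim). A sound one slides home at about 5 N and stays where left; the one that sticks moves as easily at first, then stops dead about 14 mm short of home (near 0.022).
- barrel_d (a point): Syringe D, 100 g: opaque white barrel, 32 mm in diameter, 14 mm wide nose. Point on its axis, 65 mm from the nose tip, 64 mm below the barrel's upper rim: grip across the barrel here. Own z: along the syringe to the thumb rest; own y: along the rack's row while it stands there. Two wings at the rim reach 25 mm along own +x and -x, so grip along y.
- thumb_d (a point): Centre of the outer face of the blue thumb rest (disc 30 mm in diameter, 6 mm thick, on a 13 mm rod) of syringe D's plunger; moves with it. Own z points out along the syringe axis. 177 mm from the nose tip with the plunger fully out, 141 mm with it fully home.
- plunger_d (a joint): How far syringe D's plunger is pushed in, in m: 0 fully out, 0.036 fully home (thumb rest still 12 mm proud of the rim). A sound one slides home at about 5 N and stays where left; the one that sticks moves as easily at first, then stops dead about 14 mm short of home (near 0.022).
- rack: Fixed open rack, grey base 158 x 320 mm, 100 mm high; origin under the base, 60 mm from its -x edge. Four syringes stand in a row at rack y = -0.114, -0.038, 0.038, 0.114 m (which one is where changes), leaning 40 degrees from vertical, tops toward rack -x. Open above: a syringe comes out straight up. Beside the barrels there is nothing between 40 and 95 mm from the nose tip.
- ledge (a point): Middle of the rack's foot ledge, on which the nose tips rest (rack x = 0.075, z = 0.022 m); a 6 mm high lip stands 15 mm beyond it. Each barrel lies on an 18 mm wide runner along its lower side, between low guides 17 mm from its axis that end 2 mm below the axis.
- tray: Fixed yellow reject tray, 210 mm (own x) x 130 mm (own y) x 40 mm high, walls and floor 4 mm, open above. Origin: centre of its underside.
- wash_bottle_mid (a point): Loose white squeeze bottle, body 64 mm in diameter, 193 mm high with a red cap and a thin bent spout (no collision); a bystander. Point on its axis, 80 mm above its foot.
- tape: Loose roll of green tape lying flat, 88 mm in diameter, 24 mm high; a bystander. Origin: centre of its underside.
- pp_cup: Loose translucent plastic beaker, 75 mm in diameter, 98 mm high; a bystander. Origin: centre of its underside.

How it is judged:
By the outcome, as a careful person would: the job done as asked, in the order asked, and still so for the second after the job is handed in, with the robot touching nothing.
It also fails if it takes over 64 s, if anything falls off the work surface, if the arm or the gripper's body presses on something with over 40 N, if the wrist force passes 120 N, or if a joint passes its speed limit or range.

ROBOT

A 6-joint arm with a two-finger parallel gripper is mounted at the origin on a cart in front of the work surface, level with it; the furniture and walls round the work are solid. World frame = base frame: x ahead of the robot, y to its left, z up, the work surface at z = 0. Lengths are in m, angles in rad, forces in N, time in s.
With the tool pointing down it reaches from about 0.325 to 0.75 m from the base axis. Payload 7.6 kg.
Tool frame: the origin (TCP) lies between the finger pads; the fingertips stand 8 mm ahead of it and the grasp point (between the pads) lies 11 mm behind it; z points along the fingers, y is the line along which they close (so a half turn about z gives the same grasp; the last joint's range is limited). The gripper opens to 85 mm and grips with 20 to 120 N. Pads are 22 mm wide; open, the fingers measure 114 mm over their backs; the gripper's body (76 mm by 85 mm) begins 54 mm behind the grasp point. The pads swing forward as they close: fully open they stand 13 mm farther back than shut.
Start: joints at [1.199, 0.052, 1.401, -0, 1.689, -0.07], TCP at [0.156, 0.501, 0.239] pointing down, gripper open.
Joint ranges: [-2.9, 2.9], [-0.91, 2.17], [0.12, 2.37], [-1.06, 4.2], [0.26, 2.73], [-2.93, 2.93]. Speed limits (rad/s): [2.57, 2.57, 3.01, 3.14, 3.14, 3.14].

INTERFACE

Orientations are given as a rotation vector (axis times angle).
In Python, from station import r gives the robot as it stands.
- The arm moves only by the tool drive_tool, never from a script. Its argument "plan" is a list of rows, each a list of 3 entries, a list of its own where there are three numbers: the shift along the world's x, y, z in cm, then the turn, a rotation vector about the world's x, y, z in rad, then the finger opening in cm, from 0 to 8.54. In form: [[[x, y, z], [rx, ry, rz], hand], ...]. A call has 1 to 12 rows; each row shifts and turns the commanded pose from where the row before left it; what a row does not reach is not made up. A row lasts 1/8 s, in which the tool goes at most 62.5 mm and 10.7 degrees, less where a joint would pass 70% of its speed; a pose out of reach is approached as far as the arm can. A call with a gripper value outside its range is refused whole. The fingers move at their own pace and stop on an object; "squeeze" is the grip in N (left out, the last holds). Time passes only in rows, so rows that do not move let the fingers close. It gives the time, the measured TCP pose, the force, the opening and the grip force at its end, in the units of the state.
- r.get_state(): the state, without advancing time (a new reading comes with each control period).
- r.grab_frame(name): name is "scene" or "side" or "wrist"; returns (picture, depth): 400x640x3 uint8, red, green, blue; 400x640 float32, m along the optical axis (not along the pixel's ray), 0 where there is no reading.
- r.get_calibration(name): a dict with "K" (3x3 intrinsics, pixels), "world_to_cam" (4x4, takes a point from world to camera coordinates). Camera axes: x right, y down, z forward; pixel columns grow to the right and rows downward; lengths in m; the calibration is good to about 2 mm. A picture is of the moment at which its call begins: read the wrist's pose just before it. get_calibration takes no time and is no camera call; for the wrist camera it gives the pose at the moment of the call.
- r.job_done(): hands the job in; it is judged then, once.
The state is a dict: "clock": time; "q": joint angles; "dq": joint speeds; "joint_torque": joint torques, N m; "eef_pos": TCP position; "ee_rot": TCP orientation; "contact_force": force on the tool from outside, world axes, zero at the start; "wrist_torque": the same for the moment, N m; "grip_width": opening from 0.0 (shut) to 1.0 (fully open); "grip_force": force on a finger pad.
Only numpy, scipy, OpenCV 4.12 (cv2) and the standard library are available. Lean on these libraries where they do the work, as an engineer would, in place of code of your own. Each camera call takes 0.05 s, during which the arm holds its last target. There are 200 camera calls.

## Working session

There is one attempt and no reset: what is moved stays moved. The work goes in short steps, Python scripts to look and compute and a tool call to move; the robot and the scene stay as the last step left them, time stands still between calls to the robot, and variables do not carry over. Pictures are saved under pics/ and viewed, at most 10 in all, crops included, and the job is handed in when it is done.

Besides the shell and the picture viewer there is one more tool, called by a JSON object that holds its "fn" and its "kwargs". drive_tool: Moves the arm, as the interface text tells. Its arguments: {"type":"object","properties":{"plan":{"type":"array","items":{"type":"array"}},"squeeze":{"type":"number"}},"required":["plan"]}

```bash
mkdir -p pics; ls; python3 - <<'E'
from station import r
import cv2,numpy as np
s=r.get_state();print(s)
for n in("scene","side"):
    p,d=r.grab_frame(n);cv2.imwrite(f"pics/{n}0.png",p[:,:,::-1]);np.savez(f"{n}0.npz",p=p,d=d)
    c=r.get_calibration(n);print(n,c)
    np.savez(f"{n}_cal.npz",**c)
E
```

```text
pics
{'clock': 0.0, 'q': array([ 1.19867996e+00,  5.28660077e-02,  1.40168693e+00,  1.11513880e-05,
        1.68859476e+00, -7.03150505e-02]), 'dq': array([ 0.00029145,  0.00186003,  0.0013136 ,  0.001004  ,  0.00194199,
       -0.00106091]), 'joint_torque': array([-7.78811300e-04, -3.81670403e+01, -3.60186017e+01, -1.37405436e-04,
        6.26714376e-03, -2.02269126e-05]), 'eef_pos': array([0.15593453, 0.50102173, 0.23847619]), 'ee_rot': array([-4.72216210e-01, -3.10554327e+00,  2.37904325e-03]), 'contact_force': array([0.41868482, 0.10961146, 0.0400692 ]), 'wrist_torque': array([ 0.01323533,  0.07135446, -0.00043838]), 'grip_force': 0.0, 'grip_width': 1.0007348967898178}
scene {'K': array([[476.80733538,   0.        , 317.83709971],
       [  0.        , 476.80733538, 201.62940371],
       [  0.        ,   0.        ,   1.        ]]), 'world_to_cam': array([[ 0.88321757, -0.46858138,  0.01892669, -0.55348768],
       [-0.27213856, -0.54497999, -0.79305574,  0.15025414],
       [ 0.38192582,  0.69529008, -0.60885496,  1.504064  ],
       [ 0.        ,  0.        ,  0.        ,  1.        ]])}
side {'K': array([[515.68865589,   0.        , 315.88181306],
       [  0.        , 515.68865589, 202.08280363],
       [  0.        ,   0.        ,   1.        ]]), 'world_to_cam': array([[-0.99925714, -0.0366524 , -0.01190657,  0.50443105],
       [-0.00295529,  0.38092747, -0.9246002 ,  0.15647175],
       [ 0.03842435, -0.92387817, -0.38075281,  1.6324953 ],
       [ 0.        ,  0.        ,  0.        ,  1.        ]])}
```

View pics/scene0.png

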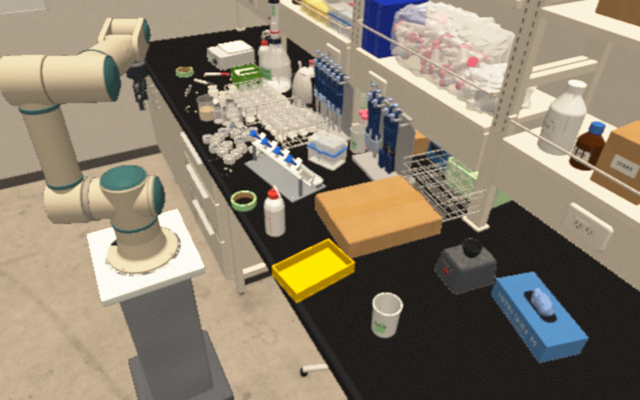

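View pics/side0.png

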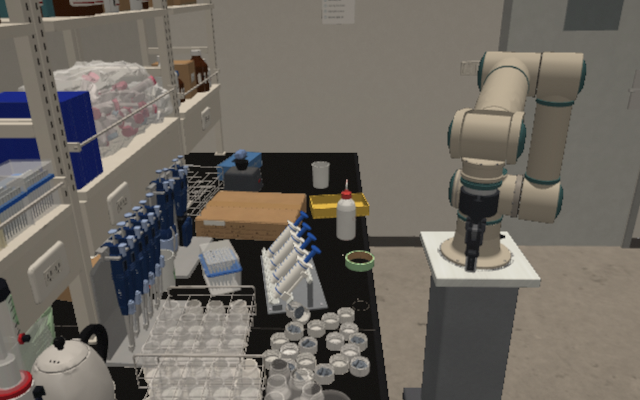

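The scene view shows the rack at about (285,165) with four blue thumb rests running from (253,135) to (315,180). It also shows the tape at (243,201), the bottle at (274,213), the tray at (313,268) and the beaker at (386,315). In the side view the thumb rests are around (305,217) to (303,260).

```bash
cat > h.py <<'E'
import numpy as np,cv2
def world(n,tag="0"):
    z=np.load(f"{n}{tag}.npz");c=np.load(f"{n}_cal.npz");K=c["K"];T=np.linalg.inv(c["world_to_cam"])
    p,d=z["p"],z["d"];v,u=np.mgrid[:400,:640]
    P=np.stack([(u-K[0,2])/K[0,0]*d,(v-K[1,2])/K[1,1]*d,d],-1)
    return p,d,P@T[:3,:3].T+T[:3,3]
E
python3 - <<'E'
from h import *
np.set_printoptions(precision=3,suppress=True)
for n in("scene","side"):
    p,d,W=world(n);hsv=cv2.cvtColor(p,cv2.COLOR_RGB2HSV)
    for name,lo,hi in(("blue",(100,120,60),(125,255,255)),("yel",(22,150,100),(32,255,255)),("green",(35,40,60),(80,255,255)),("red",(0,150,100),(8,255,255))):
        m=cv2.inRange(hsv,lo,hi); m[(d==0)|(W[:,:,2]<-.02)|(W[:,:,2]>.35)|(W[:,:,0]>.75)|(abs(W[:,:,1])>.9)]=0
        k,l,st,ce=cv2.connectedComponentsWithStats(m)
        for i in range(1,k):
            if st[i,4]>=12:
                q=W[l==i];print(n,name,st[i],"med",np.median(q,0),"min",np.percentile(q,3,0),"max",np.percentile(q,97,0))
E
```

```text
scene blue [250 130  10   9  35] med [0.496 0.278 0.153] min [0.486 0.263 0.13 ] max [0.515 0.287 0.164]
scene blue [262 137   9  10  41] med [0.512 0.204 0.154] min [0.501 0.192 0.001] max [0.628 0.475 0.164]
scene blue [308 145   9   5  17] med [0.71  0.209 0.071] min [0.703 0.198 0.065] max [0.721 0.229 0.079]
scene blue [273 146  10  10  47] med [0.529 0.129 0.149] min [0.517 0.117 0.002] max [0.644 0.379 0.159]
scene blue [318 151  13   5  17] med [0.738 0.157 0.068] min [0.724 0.131 0.063] max [0.747 0.182 0.072]
scene blue [285 154  11  11  49] med [0.54  0.055 0.153] min [ 0.527  0.044 -0.002] max [0.663 0.296 0.166]
scene yel [ 272  238   83   65 3055] med [ 0.432 -0.328  0.007] min [ 0.325 -0.41  -0.   ] max [ 0.536 -0.261  0.041]
scene green [238  81   7   6  13] med [0.668 0.873 0.086] min [0.65  0.858 0.079] max [0.684 0.89  0.089]
scene green [230 190  28  22 289] med [0.362 0.057 0.01 ] min [ 0.327  0.036 -0.005] max [0.425 0.156 0.027]
scene green [145 219  11   9  17] med [ 0.034 -0.056  0.134] min [ 0.023 -0.065  0.125] max [ 0.053 -0.041  0.138]
scene green [374 32
[... 369 characters left out ...]
min [ 0.518 -0.218 -0.004] max [0.557 0.15  0.157]
side blue [300 232  17  17 108] med [0.518 0.214 0.142] min [ 0.501 -0.139 -0.005] max [0.539 0.222 0.16 ]
side blue [304 245  17  17 112] med [0.502 0.288 0.145] min [ 0.485 -0.036 -0.004] max [0.521 0.297 0.161]
side blue [222 264  20  11  65] med [0.723 0.251 0.068] min [0.702 0.235 0.063] max [0.748 0.263 0.078]
side yel [311 205  15   4  28] med [ 0.512 -0.362  0.001] min [ 0.486 -0.377 -0.003] max [ 0.53  -0.264  0.039]
side green [345 250  29  22 321] med [0.372 0.114 0.011] min [ 0.33  -0.01  -0.005] max [0.412 0.129 0.023]
side red [341 190  10   9  71] med [ 0.408 -0.094  0.158] min [ 0.391 -0.497  0.01 ] max [ 0.422 -0.084  0.167]
```

```bash
python3 - <<'E'
import cv2
a=cv2.imread("pics/scene0.png")[115:215,225:345];b=cv2.imread("pics/side0.png")[190:320,240:400]
a=cv2.resize(a,(480,400),interpolation=2);a=cv2.resize(a,(384,320));b=cv2.resize(b,(394,320),interpolation=2)
import numpy as np
cv2.imwrite("pics/crop.png",np.hstack([a,b]))
E
```

```text
(no output)
```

View pics/crop.png

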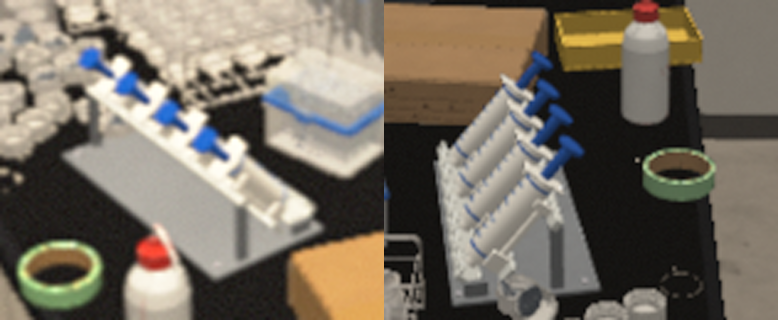

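The crop shows all four syringes with their thumb rests out and leaning toward the robot. The row runs at a yaw of about 0.2 rad and the guides are clear. I'll work out a view pose behind the row along the push axis.

```bash
cat >> h.py <<'E'
from scipy.spatial.transform import Rotation as Ro
def axes(psi,ang,flip=1):
    """tool z tilted ang from down toward rack +x; tool y along +-rack y"""
    xr=np.array([np.cos(psi),np.sin(psi),0]);yr=np.array([-np.sin(psi),np.cos(psi),0])
    z=np.sin(ang)*xr-np.cos(ang)*np.array([0,0,1.]);y=flip*yr
    return np.stack([np.cross(y,z),y,z],1)
def delta(s,p,R):
    R0=Ro.from_rotvec(s["ee_rot"]);t=(Ro.from_matrix(R)*R0.inv()).as_rotvec()
    print("shift cm",np.round((np.array(p)-s["eef_pos"])*100,2),"turn",np.round(t,3),"deg",np.round(np.degrees(np.linalg.norm(t)),1))
E
python3 - <<'E'
from h import *
from station import r
np.set_printoptions(precision=3,suppress=True)
s=r.get_state();print(Ro.from_rotvec(s["ee_rot"]).as_matrix())
c=r.get_calibration("wrist");Tc=np.linalg.inv(c["world_to_cam"]);R0=Ro.from_rotvec(s["ee_rot"]).as_matrix()
print("cam in tool",R0.T@(Tc[:3,3]-s["eef_pos"]),"\n",R0.T@Tc[:3,:3],c["K"][0,0])
psi=.2;g=np.array([.521,.171,.158]);
for f in(1,-1):
    R=axes(psi,np.radians(40),f);delta(s,g-.17*R[:,2],R)
# tray: rim points
p,d,W=world("scene");h=cv2.cvtColor(p,cv2.COLOR_RGB2HSV);m=cv2.inRange(h,(20,120,80),(34,255,255))>0
m[:230]=0;q=W[m&(d>0)];t=q[(q[:,2]>.033)&(q[:,2]<.047)];print(len(t),cv2.minAreaRect(t[:,:2].astype(np.float32)))
t=q[(q[:,2]<.012)];print(len(t),cv2.minAreaRect(t[:,:2].astype(np.float32)))
# grey rack base on the board
for n in("scene","side"):
    p,d,W=world(n);S=(W[:,:,0]>.4)&(W[:,:,0]<.75)&(W[:,:,1]>-.05)&(W[:,:,1]<.4)&(W[:,:,2]>.003)&(W[:,:,2]<.02)&(p.min(2)>90)
    a=W[S][:,:2].astype(np.float32);print(n,len(a),a.min(0),a.max(0),np.median(W[S][:,2]))
E
```

```text
[[-0.955  0.297 -0.001]
 [ 0.297  0.955 -0.001]
 [ 0.    -0.001 -1.   ]]
cam in tool [ 0.078  0.001 -0.134] 
 [[ 0.    -0.952 -0.305]
 [ 1.    -0.     0.001]
 [-0.001 -0.305  0.952]] 285.9368471788259
shift cm [ 25.8  -35.17   4.97] turn [-0.035 -0.705  0.482] deg 48.9
shift cm [ 25.8  -35.17   4.97] turn [ 0.938 -0.05  -2.501] deg 153.0
454 ((0.43027180433273315, -0.33567818999290466), (0.21382293105125427, 0.13504917919635773), 8.882254600524902)
1936 ((0.4434877634048462, -0.31448790431022644), (0.2449057549238205, 0.1781516820192337), 8.555368423461914)
scene 1482 [ 0.401 -0.038] [0.75 0.4 ] 0.0067350307003901655
side 1179 [0.4   0.024] [0.75 0.4 ] 0.00597957427657092
```

{"fn": "drive_tool", "kwargs": {"plan": [[[2.6,-3.5,1.0],[0,-0.07,0.048],0],[[2.6,-3.5,1.0],[0,-0.07,0.048],0],[[2.6,-3.5,1.0],[0,-0.07,0.048],0],[[2.6,-3.5,1.0],[0,-0.07,0.048],0],[[2.6,-3.5,1.0],[0,-0.07,0.048],0],[[2.6,-3.5,0],[0,-0.07,0.048],0],[[2.6,-3.5,0],[-0.01,-0.07,0.048],0],[[2.6,-3.5,0],[-0.01,-0.07,0.048],0],[[2.6,-3.5,0],[-0.01,-0.07,0.048],0],[[2.6,-3.5,0],[0,-0.07,0.048],0],[[0,0,0],[0,0,0],0],[[0,0,0],[0,0,0],0]]}}

```text
clock: 1.6
eef_pos: [0.4158, 0.1514, 0.2893]
ee_rot: [-0.249, 2.442, 0.095]
contact_force: [-0.9, 0.0, 0.1]
grip_width: 0.002
grip_force: 0.0
```

```bash
cat >> h.py <<'E'
def snap(r,n,tag):
    c=r.get_calibration(n);s=r.get_state();p,d=r.grab_frame(n)
    np.savez(f"{n}{tag}.npz",p=p,d=d);np.savez(f"{n}_cal.npz",**c);cv2.imwrite(f"pics/{n}{tag}.png",p[:,:,::-1]);return s
E
python3 - <<'E'
from h import *
from station import r
np.set_printoptions(precision=3,suppress=True)
s=snap(r,"wrist","1");print(s["eef_pos"],s["ee_rot"],s["q"],s["contact_force"])
p,d,W=world("wrist","1");m=cv2.inRange(cv2.cvtColor(p,cv2.COLOR_RGB2HSV),(100,120,50),(125,255,255))
k,l,st,ce=cv2.connectedComponentsWithStats(m)
for i in range(1,k):
    if st[i,4]>60:
        q=W[(l==i)&(d>0)];print(st[i],ce[i],len(q),np.median(q,0) if len(q) else"")
E
```

```text
[0.416 0.151 0.289] [-0.249  2.442  0.095] [ 0.302 -0.736  2.034 -0.064  1.158 -1.467] [-0.858  0.025  0.064]
[199 166  32  30 681] [213.436 180.348] 676 [0.536 0.057 0.153]
[410 167  31  28 586] [425.026 179.787] 585 [0.491 0.281 0.154]
[271 168  28  24 522] [284.226 179.755] 521 [0.524 0.132 0.15 ]
[343 169  28  27 580] [356.478 181.671] 579 [0.506 0.208 0.154]
[270 208  75  23 342] [313.412 214.219] 340 [0.72  0.205 0.068]
[197 232  17  33 361] [205.055 247.748] 356 [ 0.906 -0.016  0.075]
[217 234  15  32 336] [224.11  249.289] 335 [0.902 0.026 0.078]
[252 270  11  20 167] [256.575 278.461] 167 [0.918 0.105 0.134]
[186 274  17  48 364] [194.437 297.577] 362 [ 0.908 -0.014  0.186]
[269 274  13  23 189] [274.646 283.672] 189 [0.918 0.145 0.142]
[208 276  15  37 264] [215.496 293.894] 263 [0.91  0.025 0.175]
[417 292  10  14  78] [421.385 298.115] 78 [0.89  0.483 0.166]
[432 293  13  23 151] [438.02  303.921] 149 [0.889 0.523 0.178]
```

View pics/wrist1.png

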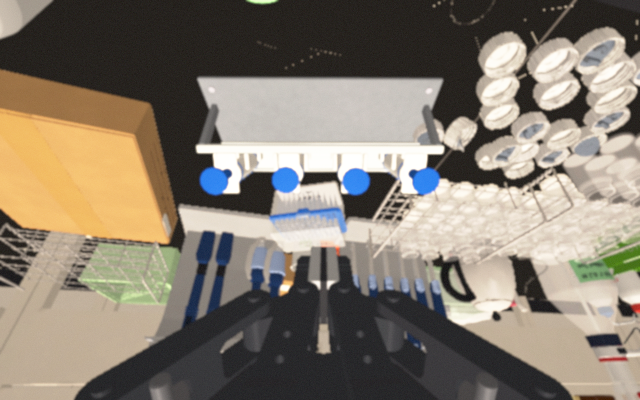

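Wrist view (upside down): the thumb rests are at (213,180), (284,180), (356,182) and (425,180). They lie on a line with 76 mm spacing, a yaw of about 0.198 rad and z of about 0.154, which fits the given geometry.

```bash
cat > goal.py <<'E'
from h import *
from station import r
np.set_printoptions(precision=4,suppress=True)
psi=.198
T=np.array([[.536,.057,.154],[.5215,.132,.154],[.5065,.207,.154],[.491,.281,.154]])
a=axes(psi,np.radians(40))[:,2]
if __name__=="__main__":
    s=r.get_state();print("a",a)
    for t in T: delta(s,t-(.008+.015)*a,axes(psi,np.radians(40)))
    from sys import argv
E
python3 goal.py
```

```text
a [ 0.6302  0.1264 -0.766 ]
shift cm [ 10.58  -9.8  -11.78] turn [-0.002 -0.01  -0.008] deg 0.7
shift cm [  9.13  -2.3  -11.78] turn [-0.002 -0.01  -0.008] deg 0.7
shift cm [  7.63   5.2  -11.78] turn [-0.002 -0.01  -0.008] deg 0.7
shift cm [  6.08  12.6  -11.78] turn [-0.002 -0.01  -0.008] deg 0.7
```

{"fn": "drive_tool", "kwargs": {"plan": [[[2.7,-2.5,-2.9],[0,-0.01,-0.008],0],[[2.7,-2.5,-2.9],[0,0,0],0],[[2.6,-2.4,-3.0],[0,0,0],0],[[2.6,-2.4,-3.0],[0,0,0],0],[[0,0,0],[0,0,0],0],[[0.25,0.05,-0.31],[0,0,0],0],[[0.25,0.05,-0.31],[0,0,0],0],[[0.25,0.05,-0.31],[0,0,0],0],[[0.25,0.05,-0.31],[0,0,0],0],[[0.25,0.05,-0.31],[0,0,0],0],[[0.25,0.05,-0.31],[0,0,0],0],[[0.25,0.05,-0.31],[0,0,0],0]]}}

```text
clock: 3.15
eef_pos: [0.5402, 0.0569, 0.1504]
ee_rot: [-0.24, 2.43, 0.09]
contact_force: [-1.8, 0.5, 4.9]
grip_width: 0.0
grip_force: 2.6
```

{"fn": "drive_tool", "kwargs": {"plan": [[[0.19,0.04,-0.23],[0,0,0],0],[[0.19,0.04,-0.23],[0,0,0],0],[[0.13,0.03,-0.15],[0,0,0],0],[[0.13,0.03,-0.15],[0,0,0],0]]}}

```text
clock: 3.65
eef_pos: [0.5478, 0.0578, 0.1464]
ee_rot: [-0.24, 2.425, 0.088]
contact_force: [-28.1, -6.2, 34.2]
grip_width: 0.007
grip_force: 22.2
```

{"fn": "drive_tool", "kwargs": {"plan": [[[0.1,0.02,-0.12],[0,0,0],0],[[0.1,0.02,-0.12],[0,0,0],0]]}}

```text
clock: 3.9
eef_pos: [0.5517, 0.0579, 0.1486]
ee_rot: [-0.239, 2.418, 0.086]
contact_force: [-40.3, -7.6, 49.9]
grip_width: -0.001
grip_force: 32.3
```

Force has built up to 64 N at about 21 mm, so this one sticks. I'll back off along the axis.

{"fn": "drive_tool", "kwargs": {"plan": [[[-0.5,-0.1,0.6],[0,0,0],0],[[-1.3,-0.25,1.6],[0,0,0],0],[[-1.9,-0.4,2.3],[0,0,0],0],[[0,0,0],[0,0,0],0]]}}

```text
clock: 4.4
eef_pos: [0.511, 0.0508, 0.1858]
ee_rot: [-0.239, 2.43, 0.089]
contact_force: [0.1, -1.1, 0.5]
grip_width: -0.0
grip_force: 0.0
```

```bash
python3 - <<'E'
from goal import *
s=r.get_state();print(s["eef_pos"],s["contact_force"])
for t in T: delta(s,t-(.008+.015)*a,axes(psi,np.radians(40)))
snap(r,"wrist","2")
p,d,W=world("wrist","2");m=cv2.inRange(cv2.cvtColor(p,cv2.COLOR_RGB2HSV),(100,120,50),(125,255,255))
k,l,st,ce=cv2.connectedComponentsWithStats(m)
for i in range(1,k):
    if st[i,4]>200:
        q=W[(l==i)&(d>0)];M=np.median(q,0);print(st[i],ce[i],M)
E
```

```text
[0.511  0.0508 0.1858] [ 0.1368 -1.1466  0.5477]
shift cm [ 1.05  0.32 -1.42] turn [-0.002  0.004  0.001] deg 0.2
shift cm [-0.4   7.82 -1.42] turn [-0.002  0.004  0.001] deg 0.2
shift cm [-1.9  15.32 -1.42] turn [-0.002  0.004  0.001] deg 0.2
shift cm [-3.45 22.72 -1.42] turn [-0.002  0.004  0.001] deg 0.2
[ 302  205   40   37 1144] [321.9712 223.3208] [0.5492 0.0592 0.1372]
[ 337  208  123   48 1986] [423.2553 233.3746] [0.5261 0.1336 0.1472]
[ 505  208   72   48 1931] [545.4252 231.0777] [0.5075 0.2046 0.152 ]
[597 208  43  28 620] [620.1532 219.5758] [0.5086 0.2793 0.1328]
[236 259  18  38 467] [244.9358 276.6253] [ 0.9062 -0.0176  0.0694]
[260 261  16  37 429] [268.5758 277.2121] [0.9019 0.0257 0.0691]
[494 322  21  33 228] [504.3553 341.2325] [0.8907 0.4816 0.1691]
[512 323  27  47 389] [525.3599 348.9332] [0.8901 0.5218 0.1828]
```

View pics/wrist2.png

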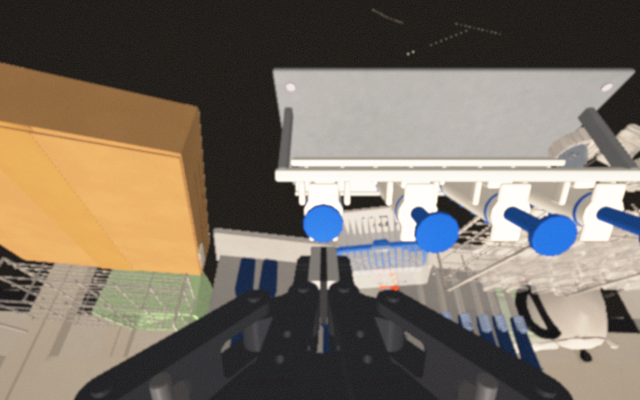

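The pushed disc at (322,223) has moved about 21 mm and sits short of home. That confirms this syringe, at y ≈ 0.057, is the sticking one. Next is syringe 2.

{"fn": "drive_tool", "kwargs": {"plan": [[[-0.2,3.9,0],[0,0,0],0],[[-0.2,3.9,-0.4],[0,0,0],0],[[0,0,-1.0],[0,0,0],0],[[0.25,0.05,-0.31],[0,0,0],0],[[0.25,0.05,-0.31],[0,0,0],0],[[0.25,0.05,-0.31],[0,0,0],0],[[0.25,0.05,-0.31],[0,0,0],0],[[0.25,0.05,-0.31],[0,0,0],0],[[0.25,0.05,-0.31],[0,0,0],0],[[0.25,0.05,-0.31],[0,0,0],0],[[0.25,0.05,-0.31],[0,0,0],0]]}}

```text
clock: 5.82
eef_pos: [0.5273, 0.1332, 0.146]
ee_rot: [-0.24, 2.431, 0.09]
contact_force: [-2.2, -1.5, 3.9]
grip_width: -0.002
grip_force: 2.6
```

{"fn": "drive_tool", "kwargs": {"plan": [[[0.19,0.04,-0.23],[0,0,0],0],[[0.19,0.04,-0.23],[0,0,0],0],[[0.06,0.01,-0.08],[0,0,0],0]]}}

```text
clock: 6.2
eef_pos: [0.5316, 0.134, 0.1406]
ee_rot: [-0.24, 2.432, 0.09]
contact_force: [-2.2, -1.3, 5.2]
grip_width: 0.004
grip_force: 2.5
```

{"fn": "drive_tool", "kwargs": {"plan": [[[0.19,0.04,-0.23],[0,0,0],0],[[0.19,0.04,-0.23],[0,0,0],0],[[0.06,0.01,-0.08],[0,0,0],0],[[0.06,0.01,-0.08],[0,0,0],0]]}}

```text
clock: 6.7
eef_pos: [0.5367, 0.1351, 0.135]
ee_rot: [-0.24, 2.431, 0.09]
contact_force: [-13.8, -2.3, 15.3]
grip_width: -0.004
grip_force: 10.5
```

{"fn": "drive_tool", "kwargs": {"plan": [[[0.06,0.01,-0.08],[0,0,0],0],[[0.06,0.01,-0.08],[0,0,0],0]]}}

```text
clock: 6.95
eef_pos: [0.5388, 0.1356, 0.1365]
ee_rot: [-0.24, 2.426, 0.091]
contact_force: [-27.0, -6.1, 31.0]
grip_width: -0.0
grip_force: 20.7
```

{"fn": "drive_tool", "kwargs": {"plan": [[[-0.5,-0.1,0.6],[0,0,0],0],[[-1.1,-0.2,1.4],[0,0,0],0],[[-1.5,-0.3,1.75],[0,0,0],0],[[-0.75,3.75,0],[0,0,0],0],[[-0.75,3.75,0],[0,0,0],0],[[0,0,0],[0,0,0],0]]}}

```text
clock: 7.7
eef_pos: [0.4902, 0.2061, 0.1687]
ee_rot: [-0.245, 2.435, 0.091]
contact_force: [-0.1, 0.3, -0.1]
grip_width: -0.004
grip_force: 0.0
```

{"fn": "drive_tool", "kwargs": {"plan": [[[0.26,-0.15,0.19],[0,0,0],0],[[0.25,0.05,-0.31],[0,0,0],0],[[0.25,0.05,-0.31],[0,0,0],0],[[0.25,0.05,-0.31],[0,0,0],0],[[0.25,0.05,-0.31],[0,0,0],0],[[0.25,0.05,-0.31],[0,0,0],0],[[0.25,0.05,-0.31],[0,0,0],0],[[0.25,0.05,-0.31],[0,0,0],0],[[0.25,0.05,-0.31],[0,0,0],0],[[0.13,0.03,-0.15],[0,0,0],0],[[0.13,0.03,-0.15],[0,0,0],0],[[0.13,0.03,-0.15],[0,0,0],0]]}}

```text
clock: 9.2
eef_pos: [0.5181, 0.2076, 0.1426]
ee_rot: [-0.24, 2.432, 0.09]
contact_force: [-3.2, -0.8, 4.3]
grip_width: -0.0
grip_force: 2.5
```

{"fn": "drive_tool", "kwargs": {"plan": [[[0.19,0.04,-0.23],[0,0,0],0],[[0.19,0.04,-0.23],[0,0,0],0],[[0.06,0.01,-0.08],[0,0,0],0],[[0.06,0.01,-0.08],[0,0,0],0],[[0.06,0.01,-0.08],[0,0,0],0]]}}

```text
clock: 9.82
eef_pos: [0.5239, 0.2089, 0.1366]
ee_rot: [-0.24, 2.431, 0.09]
contact_force: [-12.8, -2.8, 14.2]
grip_width: -0.001
grip_force: 9.5
```

{"fn": "drive_tool", "kwargs": {"plan": [[[0.06,0.01,-0.08],[0,0,0],0],[[-0.5,-0.1,0.6],[0,0,0],0],[[-1.1,-0.2,1.4],[0,0,0],0],[[-1.5,-0.3,1.75],[0,0,0],0],[[-0.75,3.7,0],[0,0,0],0],[[-0.75,3.7,0],[0,0,0],0],[[0,0,0],[0,0,0],0]]}}

```text
clock: 10.7
eef_pos: [0.4771, 0.2785, 0.1715]
ee_rot: [-0.244, 2.434, 0.09]
contact_force: [0.2, 0.5, -0.8]
grip_width: 0.004
grip_force: 0.0
```

{"fn": "drive_tool", "kwargs": {"plan": [[[0.25,0.05,-0.31],[0,0,0],0],[[0.25,0.05,-0.31],[0,0,0],0],[[0.25,0.05,-0.31],[0,0,0],0],[[0.25,0.05,-0.31],[0,0,0],0],[[0.25,0.05,-0.31],[0,0,0],0],[[0.25,0.05,-0.31],[0,0,0],0],[[0.25,0.05,-0.31],[0,0,0],0],[[0.25,0.05,-0.31],[0,0,0],0],[[0.13,0.03,-0.15],[0,0,0],0],[[0.13,0.03,-0.15],[0,0,0],0],[[0.13,0.03,-0.15],[0,0,0],0]]}}

```text
clock: 12.08
eef_pos: [0.5022, 0.2817, 0.1431]
ee_rot: [-0.24, 2.432, 0.09]
contact_force: [-2.8, -0.9, 4.4]
grip_width: 0.002
grip_force: 2.5
```

{"fn": "drive_tool", "kwargs": {"plan": [[[0.19,0.04,-0.23],[0,0,0],0],[[0.19,0.04,-0.23],[0,0,0],0],[[0.06,0.01,-0.08],[0,0,0],0],[[0.06,0.01,-0.08],[0,0,0],0],[[0.06,0.01,-0.08],[0,0,0],0],[[0.06,0.01,-0.08],[0,0,0],0]]}}

```text
clock: 12.82
eef_pos: [0.5085, 0.2832, 0.136]
ee_rot: [-0.24, 2.431, 0.091]
contact_force: [-11.5, -2.6, 13.8]
grip_width: 0.002
grip_force: 9.1
```

{"fn": "drive_tool", "kwargs": {"plan": [[[0.06,0.01,-0.08],[0,0,0],0],[[-0.5,-0.1,0.6],[0,0,0],0],[[-1.5,-0.3,1.8],[0,0,0],0],[[-2.5,-0.5,3.0],[0,0,0],2],[[-2.5,-2.5,3.0],[0,0,0],4],[[-1.5,-5,2.0],[0,0,0],6],[[0,-4,0],[0,0,0],6],[[0,0,0],[0,0,0],6]]}}

```text
clock: 13.82
eef_pos: [0.4239, 0.1567, 0.2383]
ee_rot: [-0.235, 2.432, 0.088]
contact_force: [0.4, 0.7, 0.3]
grip_width: 0.701
grip_force: 0.0
```

```bash
cat > look.py <<'E'
from goal import *
from sys import argv
s=snap(r,"wrist",argv[1]);print(s["clock"],s["eef_pos"],s["ee_rot"],s["grip_width"])
p,d,W=world("wrist",argv[1]);m=cv2.inRange(cv2.cvtColor(p,cv2.COLOR_RGB2HSV),(100,120,50),(125,255,255))
k,l,st,ce=cv2.connectedComponentsWithStats(m)
for i in range(1,k):
    q=W[(l==i)&(d>0)]
    if st[i,4]>200 and len(q):
        M=np.median(q,0)
        if M[0]<.75: print(st[i],ce[i].round(),M,"along",M@a)
print("initial along",T@a)
E
python3 look.py 3
```

```text
13.825 [0.4239 0.1567 0.2383] [-0.2346  2.4323  0.0882] 0.700666220007338
[269 193  28  24 517] [282. 205.] [0.5421 0.1366 0.1276] along 0.2611815858047493
[342 193  28  24 530] [355. 205.] [0.5274 0.2126 0.1276] along 0.26153854163830986
[413 193  26  24 498] [426. 204.] [0.512  0.2861 0.1279] along 0.2608941365930345
[190 195  30  28 645] [205. 209.] [0.5493 0.0581 0.1365] along 0.2489417619854746
[267 228  80  22 384] [314. 234.] [0.7198 0.2052 0.0681] along 0.42742841508933277
initial along [0.227  0.2274 0.2274 0.227 ]
```

View pics/wrist3.png

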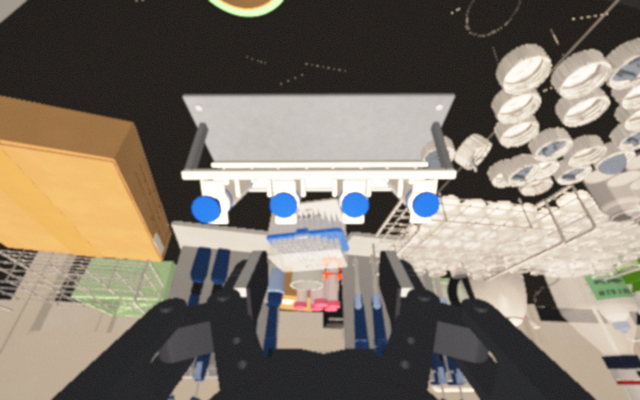

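All four are as expected: three discs are level at about 34 mm of travel, and the leftmost at (205,209) is about 13 mm prouder. Now the grasp of syringe 1.

```bash
python3 - <<'E'
from goal import *
s=r.get_state();G=np.array([.6054,.0704,.071]);R=axes(psi,np.radians(-30));z=R[:,2];print(z)
pre=G+(.011-.12)*z;print(pre);delta(s,pre,R)
E
```

```text
[-0.4902 -0.0984 -0.866 ]
[0.6588 0.0811 0.1654]
shift cm [23.5  -7.68 -7.27] turn [-0.24   1.199  0.004] deg 70.1
```

{"fn": "drive_tool", "kwargs": {"plan": [[[2.9,-0.9,2.0],[-0.03,0.15,0],5.2],[[2.9,-0.9,2.0],[-0.03,0.15,0],5.2],[[2.9,-0.9,2.0],[-0.03,0.15,0],5.2],[[2.9,-0.9,0],[-0.03,0.15,0],5.2],[[2.9,-0.9,0],[-0.03,0.15,0],5.2],[[3,-1.0,-1],[-0.03,0.15,0],5.2],[[3,-1.1,-3],[-0.03,0.15,0],5.2],[[3,-1.1,-3],[-0.03,0.15,0],5.2],[[0,0,-3],[0,0,0],5.2],[[0,0,-3.2],[0,0,0],5.2],[[0,0,0],[0,0,0],5.2]]}}

```text
clock: 15.25
eef_pos: [0.6518, 0.0863, 0.1707]
ee_rot: [0.263, -2.638, 0.067]
contact_force: [0.0, -0.5, 0.4]
grip_width: 0.609
grip_force: 0.0
```

```bash
python3 - <<'E'
from goal import *
s=snap(r,"wrist","4");print(s["clock"],s["eef_pos"],s["q"],s["grip_width"],s["contact_force"]);G=np.array([.6054,.0704,.071]);R=axes(psi,np.radians(-30));z=R[:,2]
delta(s,G+(.011-.12)*z,R);delta(s,G+.011*z,R)
E
```

```text
15.25 [0.6518 0.0863 0.1707] [ 0.0958  0.9061  0.4801 -0.0625  2.2444 -1.7002] 0.609279664644828 [ 0.0202 -0.5245  0.3922]
shift cm [ 0.7  -0.52 -0.53] turn [-0.006  0.031 -0.   ] deg 1.8
shift cm [ -5.18  -1.7  -10.92] turn [-0.006  0.031 -0.   ] deg 1.8
```

View pics/wrist4.png

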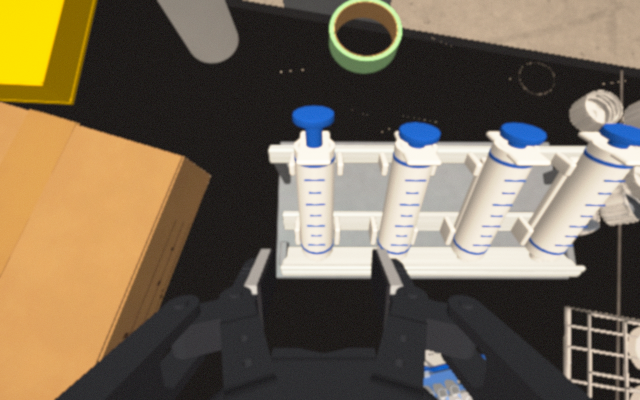

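The syringe to grip is at (317,150 to 255), midway between the fingers, and the brown box edge is at about (205,180). I'll check its axis by depth.

```bash
python3 - <<'E'
from goal import *
p,d,W=world("wrist","4");G=np.array([.6054,.0704,.071]);R=axes(psi,np.radians(-30))
xr=np.array([np.cos(psi),np.sin(psi),0]);yr=np.array([-np.sin(psi),np.cos(psi),0])
for v in(165,180,195,205,235,245):
    row=W[v,290:345];ok=(d[v,290:345]>0)&(p[v,290:345].min(1)>110)&(abs((row-G)@yr)<.03);q=row[ok]
    y=(q-G)@yr; c=q[abs(y-(y.min()+y.max())/2)<.004].mean(0)
    n=np.array([np.cos(psi)*.766,np.sin(psi)*.766,.643]);ax=c-.016*n
    print(v,y.min(),y.max(),"axis rel G: along",(ax-G)@-a,"perp",(ax-G)@n,"y",(ax-G)@yr)
print("box",W[180,195:212:4],W[290,110:150:20])
E
```

```text
165 -0.019770018238969785 0.02340673498597297 axis rel G: along 0.05475732476088613 perp -0.0005855821463467569 y 0.0018515393088972961
180 -0.028816255298177454 0.02898300283522262 axis rel G: along 0.041679032620330396 perp -9.25486412792525e-05 y 0.00011632334597721182
195 -0.029754415250573103 0.029904915076887032 axis rel G: along 0.026753554486173194 perp -0.000633419208374738 y 0.00020624647636374976
205 -0.02962500072799729 0.029693642421550665 axis rel G: along 0.016298924249228325 perp -0.0006957320111370002 y 1.0124489170311184e-05
235 -0.029815122059233642 0.029357873563390986 axis rel G: along -0.01794388907838549 perp 0.0002164451729969074 y -0.0001601525188824058
245 -0.02978690084934742 0.029244222817251517 axis rel G: along -0.03187191301953322 perp -0.00045680392044518024 y -0.0004212530169205216
box [[ 0.5944 -0.0636  0.0309]
 [ 0.5919 -0.0639  0.0218]
 [ 0.5898 -0.0628  0.0152]
 [ 0.5872 -0.0627  0.0059]
 [ 0.5849 -0.0613 -0.001 ]] [[ 0.7106 -0.0896  0.0683]
 [ 0.7084 -0.0759  0.0628]]
```

{"fn": "drive_tool", "kwargs": {"plan": [[[0.7,-0.5,-0.5],[-0.006,0.031,0],5.2],[[0,0,0],[0,0,0],5.2],[[-1.5,-0.3,-2.6],[0,0,0],5.2],[[-1.5,-0.3,-2.6],[0,0,0],5.2],[[-1.0,-0.2,-1.8],[0,0,0],5.2],[[-0.9,-0.2,-1.7],[0,0,0],5.2],[[-0.6,-0.1,-1.0],[0,0,0],5.2],[[-0.4,-0.1,-0.7],[0,0,0],5.2],[[0,0,0],[0,0,0],5.2]]}}

```text
clock: 16.42
eef_pos: [0.6009, 0.068, 0.0673]
ee_rot: [0.259, -2.616, 0.069]
contact_force: [0.6, 0.2, 0.6]
grip_width: 0.61
grip_force: 0.0
```

{"fn": "drive_tool", "kwargs": {"plan": [[[-0.1,0.1,-0.5],[0,0,0],5.2],[[0,0,0],[0,0,0],5.2],[[0,0,0],[0,0,0],2.5],[[0,0,0],[0,0,0],2.5],[[0,0,0],[0,0,0],2.5],[[0,0,0],[0,0,0],2.5]], "squeeze": 60}}

```text
clock: 17.18
eef_pos: [0.6002, 0.0689, 0.0624]
ee_rot: [0.258, -2.617, 0.069]
contact_force: [1.6, -0.7, 1.5]
grip_width: 0.347
grip_force: 59.5
```

{"fn": "drive_tool", "kwargs": {"plan": [[[0,0,0.5],[0,0,0],2.5],[[0,0,1.0],[0,0,0],2.5],[[0,0,1.5],[0,0,0],2.5],[[0,0,2.5],[0,0,0],2.5],[[0,0,3.5],[0,0,0],2.5],[[0,0,4],[0,0,0],2.5],[[0,0,3],[0,0,0],2.5],[[0,0,2],[0,0,0],2.5],[[0,0,1],[0,0,0],2.5],[[0,0,0],[0,0,0],2.5]]}}

```text
clock: 18.42
eef_pos: [0.6001, 0.0689, 0.2528]
ee_rot: [0.259, -2.618, 0.069]
contact_force: [0.3, 1.3, -1.7]
grip_width: 0.349
grip_force: 59.2
```

```bash
python3 - <<'E'
from goal import *
s=snap(r,"wrist","5");snap(r,"side","5");print(s["clock"],s["eef_pos"],s["q"],s["contact_force"])
R=axes(.155,np.radians(15));z=R[:,2]
G=np.array([.442,-.334,.024]);delta(s,G+.0103*z+[0,0,.16],R)
a1=cv2.imread("pics/wrist5.png");b=cv2.imread("pics/side5.png")[100:340,200:500]
cv2.imwrite("pics/c5.png",np.hstack([cv2.resize(a1,(400,250)),cv2.resize(b,(312,250))]))
E
```

```text
18.425 [0.6001 0.0689 0.2528] [ 0.0794  0.7065  0.6233 -0.0794  2.3202 -1.7272] [ 0.2992  1.2615 -1.7013]
shift cm [-15.55 -40.25  -7.87] turn [ 0.136 -0.763 -0.04 ] deg 44.5
```

View pics/c5.png

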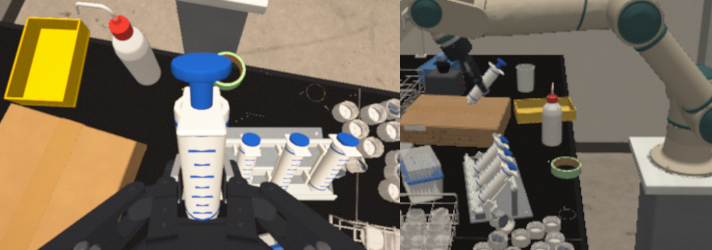

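The syringe is held squarely, and the three others still stand in the rack. Carrying it to the tray.

{"fn": "drive_tool", "kwargs": {"plan": [[[-0.4,-3,0],[0.014,-0.076,-0.004],2.5],[[-0.4,-4,0],[0.014,-0.076,-0.004],2.5],[[-0.4,-4,0],[0.014,-0.076,-0.004],2.5],[[-0.5,-4,0],[0.014,-0.076,-0.004],2.5],[[-1.6,-4.2,0],[0.014,-0.076,-0.004],2.5],[[-2.4,-4.2,0],[0.014,-0.076,-0.004],2.5],[[-2.6,-4.2,0],[0.014,-0.076,-0.004],2.5],[[-2.6,-4.2,0],[0.014,-0.076,-0.004],2.5],[[-2.4,-4.2,0],[0.014,-0.076,-0.004],2.5],[[-2.2,-4.2,-2],[0.014,-0.076,-0.004],2.5],[[0,0,-3],[0,0,0],2.5],[[0,0,-1.5],[0,0,0],2.5]]}}

```text
clock: 20.02
eef_pos: [0.4437, -0.3327, 0.1842]
ee_rot: [-0.222, 2.879, 0.04]
contact_force: [-0.3, 0.1, 0.4]
grip_width: 0.349
grip_force: 59.4
```

```bash
python3 - <<'E'
from goal import *
s=snap(r,"scene","6");print(s["clock"],s["eef_pos"],s["q"],s["contact_force"])
R=axes(.155,np.radians(15));z=R[:,2]
G=np.array([.442,-.334,.024]);delta(s,G+.0103*z,R)
snap(r,"wrist","6")
p,d,W=world("wrist","6");h=cv2.cvtColor(p,cv2.COLOR_RGB2HSV);m=(cv2.inRange(h,(20,120,80),(34,255,255))>0)&(d>0)
q=W[m];t=q[(q[:,2]>.033)&(q[:,2]<.047)];print(len(t),cv2.minAreaRect(t[:,:2].astype(np.float32)))
cv2.imwrite("pics/c6.png",np.hstack([cv2.imread("pics/wrist6.png")[::2,::2],cv2.imread("pics/scene6.png")[150:350,220:460]]))
E
```

```text
20.025 [ 0.4437 -0.3327  0.1842] [-0.8153  0.04    1.5411  0.2169  1.4237 -2.5574] [-0.3287  0.1027  0.4345]
shift cm [  0.09  -0.09 -17.01] turn [-0.007 -0.007 -0.   ] deg 0.6
3705 ((0.4304003417491913, -0.3345324397087097), (0.20970319211483002, 0.13049684464931488), 8.538747787475586)
```

View pics/c6.png

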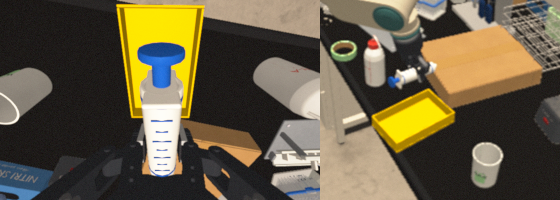

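Syringe lies over the tray's long axis and the tray pose agrees between two views. Lowering.

{"fn": "drive_tool", "kwargs": {"plan": [[[0,0,-3],[-0.007,-0.007,0],2.5],[[0,0,-4],[0,0,0],2.5],[[0,0,-3.5],[0,0,0],2.5],[[0,0,-2],[0,0,0],2.5],[[0,0,-1.2],[0,0,0],2.5],[[0,0,-1],[0,0,0],2.5],[[0,0,-0.7],[0,0,0],2.5],[[0,0,0],[0,0,0],2.5]]}}

```text
clock: 21.12
eef_pos: [0.445, -0.333, 0.033]
ee_rot: [-0.226, 2.869, 0.025]
contact_force: [0.1, 0.1, -0.9]
grip_width: 0.35
grip_force: 59.4
```

{"fn": "drive_tool", "kwargs": {"plan": [[[0,0,-0.5],[0,0,0],2.5],[[0,0,-0.4],[0,0,0],2.5],[[0,0,-0.3],[0,0,0],2.5],[[0,0,-0.2],[0,0,0],2.5],[[0,0,0],[0,0,0],2.5]]}}

```text
clock: 21.75
eef_pos: [0.4449, -0.333, 0.0189]
ee_rot: [-0.226, 2.869, 0.024]
contact_force: [1.5, 0.9, -2.0]
grip_width: 0.347
grip_force: 59.4
```

{"fn": "drive_tool", "kwargs": {"plan": [[[0,0,-0.15],[0,0,0],2.5],[[0,0,-0.1],[0,0,0],2.5],[[0,0,0],[0,0,0],2.5]]}}

```text
clock: 22.12
eef_pos: [0.4449, -0.3331, 0.0165]
ee_rot: [-0.226, 2.869, 0.024]
contact_force: [0.7, -0.9, -1.1]
grip_width: 0.348
grip_force: 59.4
```

{"fn": "drive_tool", "kwargs": {"plan": [[[0,0,-0.1],[0,0,0],2.5],[[0,0,-0.1],[0,0,0],2.5],[[0,0,0],[0,0,0],2.5]]}}

```text
clock: 22.5
eef_pos: [0.4449, -0.333, 0.0145]
ee_rot: [-0.226, 2.869, 0.024]
contact_force: [-0.1, 0.1, -1.2]
grip_width: 0.344
grip_force: 59.4
```

{"fn": "drive_tool", "kwargs": {"plan": [[[0,0,-0.1],[0,0,0],2.5],[[0,0,0],[0,0,0],2.5]]}}

```text
clock: 22.75
eef_pos: [0.4451, -0.3332, 0.0139]
ee_rot: [-0.226, 2.869, 0.024]
contact_force: [-1.2, 0.0, 0.9]
grip_width: 0.344
grip_force: 59.8
```

{"fn": "drive_tool", "kwargs": {"plan": [[[0,0,-0.1],[0,0,0],2.5],[[0,0,0],[0,0,0],2.5]]}}

```text
clock: 23.0
eef_pos: [0.4454, -0.3335, 0.0137]
ee_rot: [-0.226, 2.868, 0.023]
contact_force: [-3.5, 2.3, 7.3]
grip_width: 0.348
grip_force: 60.5
```

{"fn": "drive_tool", "kwargs": {"plan": [[[0,0,0.1],[0,0,0],3.3],[[0,0,0],[0,0,0],3.5],[[0,0,0],[0,0,0],3.7],[[0,0,0],[0,0,0],4.0],[[0,0,0],[0,0,0],4.5],[[0,0,0],[0,0,0],5.2],[[0,0,0],[0,0,0],5.2],[[0,0,0],[0,0,0],5.2]], "squeeze": 20}}

```text
clock: 24.0
eef_pos: [0.445, -0.3331, 0.0135]
ee_rot: [-0.226, 2.869, 0.024]
contact_force: [0.4, 0.6, -1.0]
grip_width: 0.61
grip_force: 0.0
```

{"fn": "drive_tool", "kwargs": {"plan": [[[-0.1,0,0.5],[0,0,0],5.2],[[-0.3,0,1],[0,0,0],5.2],[[-0.5,0,2],[0,0,0],5.2],[[-0.8,0,3],[0,0,0],5.2],[[-1,0,4],[0,0,0],5.2],[[-1,0,5],[0,0,0],5.2],[[0,0,0],[0,0,0],5.2]]}}

```text
clock: 24.88
eef_pos: [0.4089, -0.3349, 0.1745]
ee_rot: [-0.226, 2.863, 0.012]
contact_force: [-0.1, -0.9, 0.1]
grip_width: 0.608
grip_force: 0.0
```

```bash
python3 - <<'E'
from goal import *
s=snap(r,"wrist","7");snap(r,"scene","7");snap(r,"side","7");print(s["clock"],s["eef_pos"],s["contact_force"])
c=lambda f,y,x,h,w:cv2.resize(cv2.imread(f)[y:y+h,x:x+w],(400,int(400*h/w)))
cv2.imwrite("pics/c7.png",np.hstack([c("pics/wrist7.png",0,0,400,640),c("pics/scene7.png",120,220,125,200)]))
p,d,W=world("wrist","7");m=cv2.inRange(cv2.cvtColor(p,cv2.COLOR_RGB2HSV),(100,120,50),(125,255,255))
k,l,st,ce=cv2.connectedComponentsWithStats(m)
for i in range(1,k):
    q=W[(l==i)&(d>0)]
    if st[i,4]>150 and len(q): print(st[i],np.median(q,0),q.max(0))
E
```

```text
24.875 [ 0.4089 -0.3349  0.1745] [-0.0549 -0.9109  0.1424]
[304  94  32  34 614] [ 0.3587 -0.3459  0.0354] [ 0.3803 -0.3342  0.0462]
[   0  325  111   75 3611] [ 0.8327 -0.7252  0.0495] [ 0.8955 -0.3997  0.2512]
[594 393  46   7 190] [0.7203 0.1835 0.0668] [0.734  0.2109 0.0704]
```

View pics/c7.png

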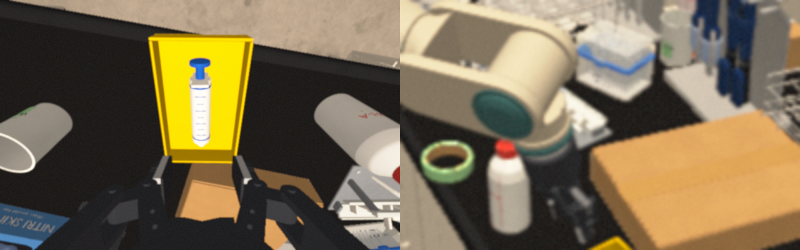

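The syringe lies along the tray, with its blue thumb rest at about (201,68) in the crop and its plunger still part-way. The bottle and tape are in place. I'll make a last check that nothing is moving, then hand in.

```bash
python3 - <<'E'
from goal import *
def blue(n,tag,x0,x1,y0,y1):
    p,d,W=world(n,tag);m=cv2.inRange(cv2.cvtColor(p,cv2.COLOR_RGB2HSV),(100,120,60),(125,255,255));mm=np.zeros_like(m);mm[y0:y1,x0:x1]=m[y0:y1,x0:x1]
    k,l,st,ce=cv2.connectedComponentsWithStats(mm);return [tuple(ce[i].round(1)) for i in range(1,k) if st[i,4]>20]
for t in("5","7"):print(blue("side",t,280,330,200,270))
snap(r,"wrist","8")
for t in("7","8"):print(blue("wrist",t,250,400,60,160))
print(r.job_done())
E
```

```text
[(np.float64(299.9), np.float64(233.8)), (np.float64(303.2), np.float64(245.7)), (np.float64(306.9), np.float64(259.0))]
[(np.float64(299.9), np.float64(233.8)), (np.float64(303.2), np.float64(245.7)), (np.float64(306.9), np.float64(259.0))]
[(np.float64(319.5), np.float64(106.9))]
[(np.float64(315.0), np.float64(111.2))]
the job is handed in; nothing more can be done
None
```

Handed in at about 25 s: three syringes were pushed home and still stand in the rack, and the sticking one (y ≈ 0.06 m) lies in the yellow tray, plunger still part-way, on a wing tip at roughly a 5° slope; its thumb rest shifted a few pixels between my last two pictures, so it may still have been settling, and I pressed it to about 64 N before backing off.

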